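# Hang the rod tray on the bench rail

## Task

Hang the colour-rod tray on the bench rail: lift both of its hooks over the rail's front lip on the open stretch, lower it (do not drop it) until it sits fully down behind the lip, then slide it along to the right, one hook under the hood, until it is up against the end stop, and let go. The two glass rods must stay in the tray, and everything else on the bench must stay where it is.

Things in the scene. Friction and masses are not known exactly. Their poses are not given: they have to be found in the camera images.
- rail: Dark steel bench rail, bolted down: lipped channel 400 mm long on two posts. Origin on the worktop under the lip's front face, half-way along; x points across it, away from the robot, y along it to the left, z up. Channel behind the lip: x 5 to 24 mm, 24 mm deep below the lip's top; back wall to x 28 mm, 2 mm above lip top (posts behind). Open above from y -96 to its left end plate at y 196 mm.
- rail_lip (a point): Top of the rail's front lip, half-way along: at x 2.5, y 0, z 165 mm in the rail's frame, same axes. The lip is 5 mm thick with a rounded top. A round 12 mm rub bar runs along the rail 62 mm below the lip's top and stands 4.5 mm in front of the lip's front face; the hung tray's back leans on it.
- hood_mouth (a point): Mouth of the hood over the rail's right end, on the lip's top line: y -110 mm in the rail's frame, same axes. To its right the hood's roof covers the channel, 13 to 16 mm above lip top, x 2 to 28 mm, so a hook can only slide in from the left; its edge flares upward, reaching 14 mm to the left of this point and 22 mm above lip top.
- rail_stop (a point): Face of the end stop, a rubber buffer in the channel under the hood, on the lip's top line: y -186 mm in the rail's frame, same axes. With the right hook's outer edge against it the tray is home: its hook point is then 80 mm to the left of this point.
- tray: Open sheet-metal tray, 0.45 kg plus or minus 30 percent, holding two rods. Origin at the centre of its underside; x points to its back wall and hooks, y along it to the left, z up. 90 mm deep (x), 200 mm long (y); front and ends 41 mm high, back wall 104 mm, rear face at x 45 mm. Stands on the worktop at the start, hooks away from the robot.
- tray_bar (a point): Centre of the tray's wooden carrying bar, where it is picked up from above: 160 mm above the tray's underside, at x 8 mm, over its centre of mass. The bar is 20 mm thick (x), 22 mm high and 194 mm long (y), held at its ends by straps. Axes as the tray's.
- tray_hooks (a point): Hook point: midway between the two hooks, mid-gap, on the underside of their webs; x 51, y 0, z 100 mm in the tray's frame, same axes. Each hook: 12 mm gap behind the back wall, then a down-turned tongue 4 mm thick reaching 16 mm below this point; web 4 mm; 30 mm wide, middles at y +-65 mm (outer edges +-80). Hung, the webs rest on the lip's top and the tray leans about 2 degrees.
- rod_thick_mid (a point): Centre of the thicker colour rod, 24 mm thick and 100 mm long (its y), loose in the tray, along the tray.
- rod_thin_mid (a point): Centre of the thinner colour rod, 19 mm thick and 110 mm long (its y), loose in the tray, along the tray.
- pliers_mid (a point): Centre of the pliers (56 x 146 x 13 mm) on the worktop, a bystander.
- wax_block_mid (a point): Centre of the wax block (43 x 64 x 26 mm) on the worktop, a bystander.
- ladle_mid (a point): Middle of the wooden block ladle (round bowl on a handle, 60 x 160 x 34 mm) on the worktop, a bystander.

How it is judged:
On the way, in this order (a step that is already met when the one before it is completed fails the run):
1. the tray hangs by both hooks on the rail's open stretch, tongues down behind the lip (z of tray_hooks in the frame of rail between 0.16 and 0.171 m and x of tray_hooks in the frame of rail between -0.005 and 0.01 m and y of tray_hooks in the frame of rail between -0.05 and 0.125 m and angle between the y axis of tray_hooks and the y axis of rail, either way round below 0.08 rad), for 0.1 s.
2. the tray has slid along the rail, its right hook under the hood and up against the end stop (y of tray_hooks in the frame of rail below -0.096 m and z of tray_hooks in the frame of rail between 0.16 and 0.173 m and x of tray_hooks in the frame of rail between -0.005 and 0.01 m), for 0.1 s.
At the end, for the whole second after the job is handed in: The tray hangs released and at rest: both hooks down behind the lip (hook point within 5 mm of the lip's top in height, 7.5 mm across, parallel within 0.06 rad), right hook within 10 mm of the end stop, both rods in the tray, pliers, wax block and ladle within 30 mm of their starts (y of tray_hooks in the frame of rail between -0.112 and -0.096 m and z of tray_hooks in the frame of rail between 0.16 and 0.169 m and x of tray_hooks in the frame of rail between -0.005 and 0.01 m and angle between the y axis of tray_hooks and the y axis of rail, either way round below 0.06 rad and angle between tray_hooks's own z axis and vertical below 0.12 rad and z of each of rod_thick_mid, rod_thin_mid in the frame of tray_hooks below -0.06 m and distance between each of rod_thick_mid, rod_thin_mid and tray_bar below 0.17 m and contact force between tray and the fingers below 0.1 N and distance of each of pliers_mid, wax_block_mid, ladle_mid from where it was at the start of the episode below 0.03 m and linear speed of tray below 0.02 m/s); the robot touches nothing.
It fails at once if the tray is dropped (falls at more than 0.5 m/s out of the fingers) (contact force between tray and the fingers below 0.05 N and linear speed of tray above 0.5 m/s).
It fails at once if a rod leaves the tray (distance between any of rod_thick_mid, rod_thin_mid and tray_bar above 0.2 m).
It fails at once if a bystander is pushed about (pliers, wax block or ladle moved over 30 mm) (distance of any of pliers_mid, wax_block_mid, ladle_mid from where it was at the start of the episode above 0.03 m).
It also fails if it takes over 48 s, if anything falls off the work surface, if the arm or the gripper's body presses on something with over 40 N, if the wrist force passes 120 N, or if a joint passes its speed limit or range.

## Robot

A 7-joint arm with a two-finger parallel gripper is mounted at the origin on a cart in front of the work surface, level with it; the furniture and walls round the work are solid. World frame = base frame: x ahead of the robot, y to its left, z up, the work surface at z = 0. Lengths are in m, angles in rad, forces in N, time in s.
With the tool pointing down it reaches from about 0.4 to 0.85 m from the base axis. Payload 10.4 kg.
Tool frame: the origin (TCP) lies at the very end of the fingers, on their centre line; the grasp point (between the pads) lies 19 mm behind it; z points along the fingers, y is the line along which they close (so a half turn about z gives the same grasp; the last joint's range is limited). The gripper opens to 87 mm and grips with 3 to 60 N. Pads are 19 mm wide; open, the fingers measure 117 mm over their backs; the gripper's body (75 mm by 190 mm) begins 51 mm behind the grasp point.
Start: joints at [1.212, 0.332, -0.065, 1.46, 0.022, 1.35, -0.088], TCP at [0.206, -0.59, 0.223] pointing down, gripper open.
Joint ranges: [-2.6, 2.6], [-0.5, 2.12], [-1.47, 1.34], [0.16, 2.42], [-1.27, 4.41], [0.06, 2.06], [-2.6, 2.6]. Speed limits (rad/s): [2.22, 2.22, 2.79, 2.79, 3.14, 3.14, 3.14].

## Interface

Orientations are given as a unit quaternion [x, y, z, w].
In Python, from bench import r gives the robot as it stands.
- The arm moves only by the shell command python3 -m crank 'ROWS' [FORCE]. ROWS is JSON, a list that holds one entry, the list of rows, each a list of 5 numbers: the shift along the tool's x, y, z in mm, then the turn about the tool's z in degrees, then the opening, from -1 (shut) to 1 (fully open). A call has 1 to 20 rows; each row is the pose to reach, as a shift and turn from the pose commanded when the call began, along the tool's axes at that moment; what a row does not reach only later rows make up. A row lasts 1/10 s, in which the tool goes at most 50 mm and 8.59 degrees, less where a joint would pass 70% of its speed; a pose out of reach is approached as far as the arm can. A call with a gripper value outside its range is refused whole. The fingers move at their own pace and stop on an object; FORCE is the grip in N (left out, the last holds). Time passes only in rows, so rows that repeat a pose let the fingers close. It gives the time, the measured TCP pose, the force, the opening and the grip force at its end, in the units of the state.
- r.read_state(): the state, without advancing time (a new reading comes with each control period).
- r.camera(name): name is "scene" or "top"; returns a dict with "image" (384x512x3 uint8, red, green, blue), "vfov" (degrees; the focal length in pixels is half the picture's height over the tangent of half this angle, whatever the lens; pixels are square), "cx", "cy" (the principal point, pixels), "eye" and "attitude" of the camera in the world. Camera axes: x right, y down, z forward; pixel columns grow to the right and rows downward; lengths in m; the calibration is good to about 2 mm. A picture is of the moment at which its call begins. There is no depth.
- r.close_job(): hands the job in; it is judged then, once.
The state is a dict: "time": time; "joint_positions": joint angles; "joint_vel": joint speeds; "joint_torque": joint torques, N m; "ee_pos": TCP position; "eef_rot": TCP orientation; "ft_force": force on the tool from outside, world axes, zero at the start; "torque": the same for the moment, N m; "width": finger opening in m; "grip_force": force on a finger pad.
Only numpy, scipy, OpenCV 4.12 (cv2) and the standard library are available. Lean on these libraries where they do the work, as an engineer would, in place of code of your own. Each camera call takes 0.05 s, during which the arm holds its last target. There are 200 camera calls.

## Working session

There is one attempt and no reset: what is moved stays moved. The work goes in short steps, Python scripts to look and compute and a shell command to move; the robot and the scene stay as the last step left them, time stands still between calls to the robot, and variables do not carry over. Pictures are saved under pics/ and viewed, at most 10 in all, crops included, and the job is handed in when it is done.

```bash
mkdir -p pics; python3 - <<'E'
from bench import r
import cv2,json
s=r.read_state(); print({k:s[k] for k in('time','ee_pos','eef_rot','width','ft_force')})
for n in('scene','top'):
    c=r.camera(n); cv2.imwrite(f'pics/{n}0.png',cv2.resize(c['image'][:,:,::-1],(800,600),interpolation=cv2.INTER_CUBIC))
    print(n,{k:c[k] for k in c if k!='image'})
E
```

```text
{'time': 0.0, 'ee_pos': array([ 0.20584   , -0.58973142,  0.2217465 ]), 'eef_rot': array([ 9.85933792e-01,  1.67134877e-01, -1.36670699e-04, -6.87183471e-04]), 'width': 0.08716480439400763, 'ft_force': array([-0.35534402,  1.00410207,  0.17178838])}
scene {'vfov': 46.67666420799482, 'cx': 260.662313789976, 'cy': 187.94793866733278, 'eye': array([-0.39708661,  0.66655416,  0.82897655]), 'attitude': array([-0.45516022,  0.76338859, -0.39623254,  0.23036232])}
top {'vfov': 49.18436486371739, 'cx': 256.70512359564424, 'cy': 189.08154173149802, 'eye': array([0.292841  , 0.19554065, 1.31810589]), 'attitude': array([ 0.70671885, -0.7024708 ,  0.06772559, -0.04996487])}
```

View pics/scene0.png

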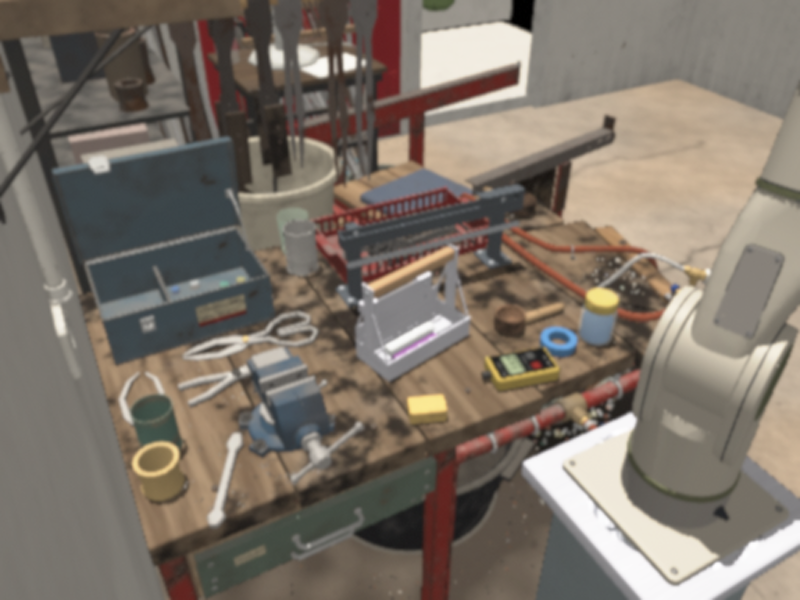

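View pics/top0.png

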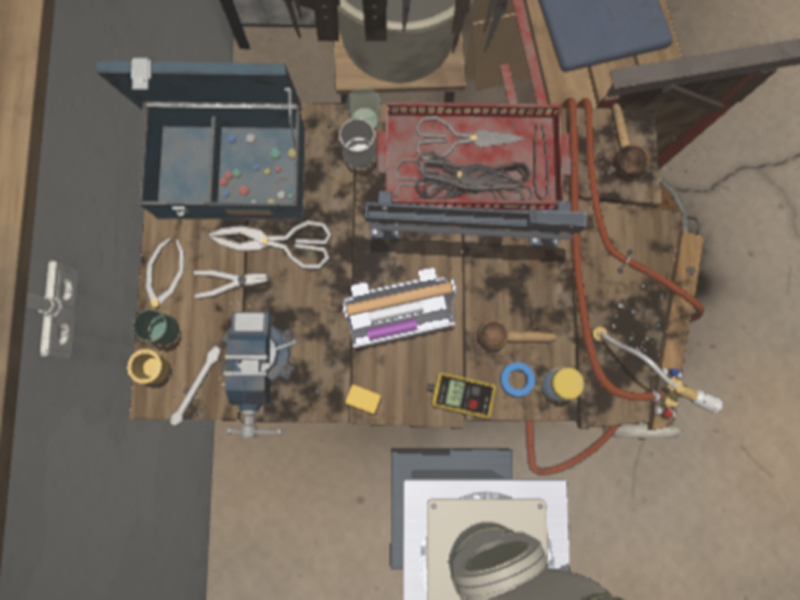

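The top view shows the tray around (400,310) with its bar from (348,307) to (452,289), and the rail lip along (368,212)–(585,228), with the hood on the right. The scene view shows the tray at (410,310) and the rail at (430,225). I'll enlarge both.

```bash
python3 - <<'E'
import cv2
from bench import r
t=r.camera('top')['image'][:,:,::-1]; s=r.camera('scene')['image'][:,:,::-1]
cv2.imwrite('pics/topc.png',cv2.resize(t[118:228,215:380],None,fx=4.8,fy=4.8,interpolation=cv2.INTER_CUBIC))
cv2.imwrite('pics/scenec.png',cv2.resize(s[115:245,205:345],None,fx=4.6,fy=4.6,interpolation=cv2.INTER_CUBIC))
E
```

```text
(no output)
```

View pics/topc.png

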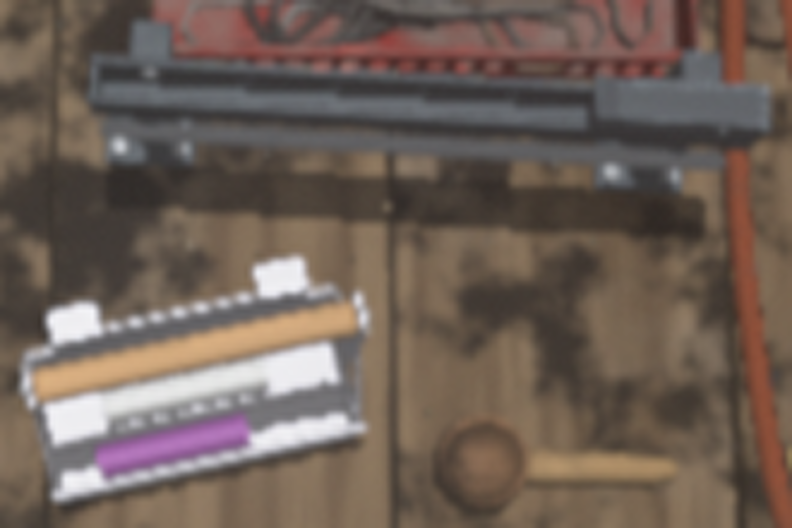

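View pics/scenec.png

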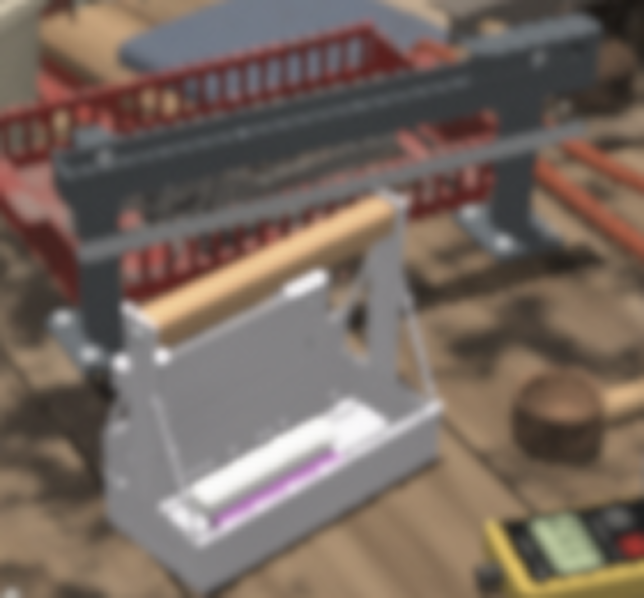

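The top crop shows the bar ends near (35,386) and (357,317), and hook backs at (46,312)–(97,302) and (253,268)–(305,258). The rail's left end is at u≈91, the hood flare edge at u≈597 and the hood's right end at u≈770. In the scene crop the lip's left corner is near (58,170). I need a sharper look at the lip edge.

```bash
python3 - <<'E'
import cv2,numpy as np
from bench import r
t=r.camera('top')['image'][:,:,::-1]
f=lambda a:cv2.resize(np.clip(a.astype(float)*2.2-60,0,255).astype(np.uint8),None,fx=10,fy=10,interpolation=cv2.INTER_CUBIC)
cv2.imwrite('pics/rail.png',np.vstack([f(t[126:155,230:308]),f(t[126:155,302:380])]))
E
```

```text
(no output)
```

View pics/rail.png

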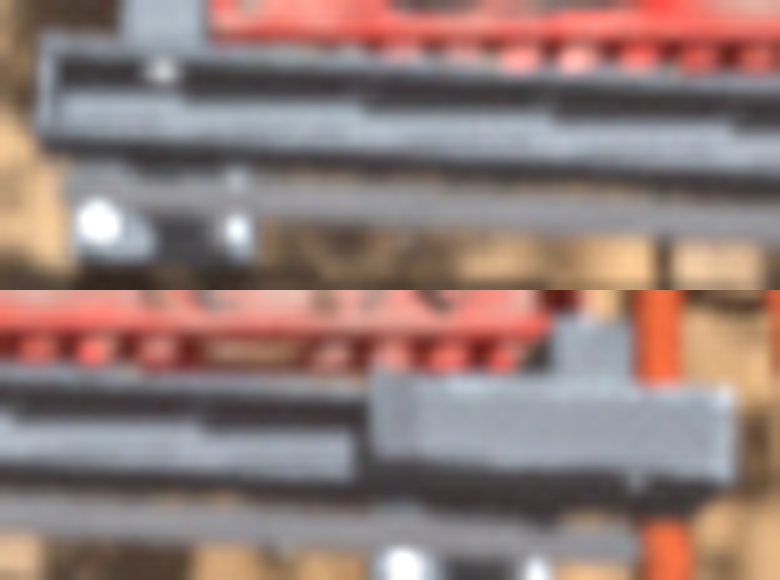

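The rail crop shows the lip's front top edge running from native (234,139.2) to (336.5,144). The end plate spans u 42–58, the flare edge is at u 372 in the lower half, and the hood's right end is at u 735. Now I'll fit the poses.

```bash
cat > h.py <<'E'
import numpy as np
from scipy.spatial.transform import Rotation as R
from scipy.optimize import least_squares
from bench import r
C={}
def cam(n):
    if n not in C: C[n]=r.camera(n)
    return C[n]
def proj(n,P):
    c=cam(n); p=(np.atleast_2d(P)-c['eye'])@R.from_quat(c['attitude']).as_matrix()
    f=c['image'].shape[0]/2/np.tan(np.radians(c['vfov'])/2)
    return np.c_[f*p[:,0]/p[:,2]+c['cx'],f*p[:,1]/p[:,2]+c['cy']]
def crop(uv,s,o): return (np.array(uv,float)+.5)/s-.5+o
def fit(obs,x0):  # obs: (cam,xyz mm local,uv (nan = unused)); pose x,y,yaw,z
    def res(q,full=0):
        Rz=R.from_euler('z',q[2]).as_matrix(); o=[]
        for n,p,uv in obs: o.append(proj(n,Rz@(np.array(p)/1e3)+[q[0],q[1],0])[0]-uv)
        return np.nan_to_num(np.array(o)) if full else np.nan_to_num(np.array(o)).ravel()
    s=least_squares(res,x0,loss='soft_l1'); return s.x,res(s.x,1)
E
python3 - <<'E'
from h import *
n=np.nan
T=lambda p,u,v:('top',p,crop((u,v),10,(230,126)))
B=lambda p,u,v:('top',p,crop((u,v-290),10,(302,126)))
S=lambda p,u,v:('scene',p,crop((u,v),4.6,(205,115)))
rail=[T((0,200,164.5),42,137),T((0,-1,164.5),n,n)][:1]+[T((28,200,167),42,38),T((15,196,165),57,n),B((0,-92,164),340,476),B((28,-90,167),340,377),
 B((15,-96,187),372,n),B((15,-200,181),735,n),B((2,-190,181),700,480),S((0,200,165),58,170)]
q,e=fit(rail,[.6,0,0]);print('rail',q,np.degrees(q[2]));print(e.round(1).tolist())
c=lambda p,u,v:('top',p,crop((u,v),4.8,(215,118)))
tray=[c((18,97,171),33,370),c((-2,97,171),38,402),c((18,-97,171),353,303),c((-2,-97,171),360,332),
 c((61,80,104),46,312),c((61,50,104),97,302),c((61,-50,104),253,268),c((61,-80,104),305,258),c((-45,100,41),57,500),c((-45,-100,41),365,432),
 S((-45,100,0),200,592),S((-45,-100,0),440,465),S((-45,-100,41),440,405),S((45,100,0),108,515)]
t,e=fit(tray,[.45,0.1,.15]);print('tray',t,np.degrees(t[2]));print(e.round(1).tolist())
w=lambda q,p:R.from_euler('z',q[2]).as_matrix()@(np.array(p)/1e3)+[q[0],q[1],0]
print('bar',w(t,(8,0,160)),'ladle/other')
s=r.read_state();M=R.from_quat(s['eef_rot']).as_matrix();print(M.round(3).tolist(),s['time'])
np.save('q.npy',[q,t])
E
```

```text
rail [ 0.62241805  0.03395063 -0.04576826] -2.6223283271497877
[[-0.4, -0.5], [0.2, -0.3], [-0.2, 0.0], [0.0, 0.3], [-0.3, 0.4], [0.1, 0.0], [-0.1, 0.0], [-0.1, -0.5], [2.2, 0.6]]
tray [0.4733327  0.16845906 0.21785433] 12.482133833721495
[[-1.0, -0.2], [-0.6, 0.2], [0.6, -0.6], [0.8, 0.3], [0.4, 0.0], [-0.2, 0.0], [0.4, 0.2], [-0.5, 0.2], [-0.3, -0.5], [-0.6, -0.0], [0.3, 0.1], [-0.2, -2.1], [0.6, -0.0], [0.1, 0.5]]
bar [0.48114361 0.17018814 0.16      ] ladle/other
[[0.944, 0.33, -0.0], [0.33, -0.944, 0.0], [0.0, -0.0, -1.0]] 0.35
```

```bash
cat >> h.py <<'E'
def go(*targets):  # (x,y,z m, heading of tool y deg) -> row in mm/deg
    s=r.read_state(); M=R.from_quat(s['eef_rot']).as_matrix(); h=np.degrees(np.arctan2(M[1,1],M[0,1]))
    print('t',round(s['time'],2),'pos',s['ee_pos'].round(4),'head',round(h,2),'tilt',M[:,2].round(4),'w',round(s['width'],4),'g',np.round(s['grip_force'],1),'ft',s['ft_force'].round(1))
    for x,y,z,a in targets: print((M.T@(np.array([x,y,z])-s['ee_pos'])*1e3).round(1),round(-((a-h+180)%360-180),2))
def rail(): return np.load('q.npy')[0]
def world(q,p): return R.from_euler('z',q[2]).as_matrix()@(np.array(p)/1e3)+[q[0],q[1],0]
E
python3 - <<'E'
from h import *
go((.50,-.25,.29,-30),(.481,.170,.29,12.5))
E
```

```text
t 0.35 pos [ 0.206  -0.59    0.2224] head -70.76 tilt [-1.e-04  2.e-04 -1.e+00] w 0.087 g 0.0 ft [-0.   0.4  0.7]
[ 389.7 -224.2  -67.6] -40.76
[ 510.1 -627.   -67.5] -83.26
```

```bash
python3 -m crank '[[[0,0,-45,0,1],[50,-28,-67,-5,1],[97,-56,-67,-10,1],[145,-84,-67,-15,1],[195,-112,-67,-21,1],[243,-140,-67,-26,1],[292,-168,-67,-31,1],[341,-196,-67,-36,1],[390,-224,-67,-41,1],[403,-270,-67,-46,1],[417,-315,-67,-51,1],[430,-360,-67,-56,1],[443,-405,-67,-60,1],[457,-450,-67,-65,1],[470,-495,-67,-70,1],[484,-540,-67,-75,1],[497,-583,-67,-80,1],[510,-627,-67,-83.3,1],[510,-627,-67,-83.3,1],[510,-627,-67,-83.3,1]]]'; python3 - <<'E'
from h import *
go((.4811,.1702,.141,12.5))
import cv2
c=cam('top')['image'][:,:,::-1]
cv2.imwrite('pics/ab.png',cv2.resize(c[118:228,195:360],None,fx=4.8,fy=4.8,interpolation=cv2.INTER_CUBIC))
E
```

```text
time: 2.35
ee_pos: [0.48, 0.1729, 0.2897]
eef_rot: [0.624, 0.782, 0.0, -0.0]
ft_force: [0.2, -0.8, 0.2]
width: 0.0871
grip_force: 0.0
t 2.35 pos [0.48   0.1729 0.2897] head 12.83 tilt [ 2.e-04  8.e-04 -1.e+00] w 0.0871 g 0.0 ft [ 0.2 -0.8  0.2]
[ -3.    0.4 148.7] 0.33
```

```bash
python3 -m crank '[[[-3,0,40,0.3,1],[-3,0.5,80,0.3,1],[-3,0.5,115,0.3,1],[-3,0.5,135,0.3,1],[-3,0.5,148,0.3,1],[-3,0.5,148.5,0.3,1],[-3,0.5,148.5,0.3,-1],[-3,0.5,148.5,0.3,-1],[-3,0.5,148.5,0.3,-1],[-3,0.5,148.5,0.3,-1],[-3,0.5,148.5,0.3,-1],[-3,0.5,148.5,0.3,-1],[-3,0.5,148.5,0.3,-1],[-3,0.5,148.5,0.3,-1],[-3,0.5,148.5,0.3,-1]]]' 40; python3 - <<'E'
from h import *
go()
E
```

```text
time: 3.9
ee_pos: [0.482, 0.1671, 0.141]
eef_rot: [0.628, 0.778, -0.0, 0.0]
ft_force: [-0.6, 0.8, 0.6]
width: 0.0228
grip_force: 0.0
t 3.9 pos [0.482  0.1671 0.141 ] head 12.24 tilt [-0.e+00 -1.e-04 -1.e+00] w 0.0228 g 0.0 ft [-0.6  0.8  0.6]
```

```bash
python3 -m crank '[[[0,0,0,0,-1],[0,0,0,0,-1],[0,0,0,0,-1],[0,0,-15,0,-1],[0,0,-30,0,-1],[0,0,-30,0,-1],[0,0,-30,0,-1]]]' 40; python3 - <<'E'
from h import *
import cv2
go()
a=cam('scene')['image'][:,:,::-1];b=cam('top')['image'][:,:,::-1]
f=lambda a:cv2.resize(a,(400,480),interpolation=cv2.INTER_CUBIC)
cv2.imwrite('pics/lift.png',np.hstack([f(a[90:240,210:335]),f(b[100:250,210:335])]))
E
```

```text
time: 4.6
ee_pos: [0.4823, 0.167, 0.1715]
eef_rot: [0.628, 0.778, 0.0, 0.001]
ft_force: [-0.5, -0.8, -6.6]
width: 0.0196
grip_force: 39.9
t 4.6 pos [0.4823 0.167  0.1715] head 12.22 tilt [ 1.2e-03 -2.0e-04 -1.0e+00] w 0.0196 g 39.9 ft [-0.5 -0.8 -6.6]
```

View pics/lift.png

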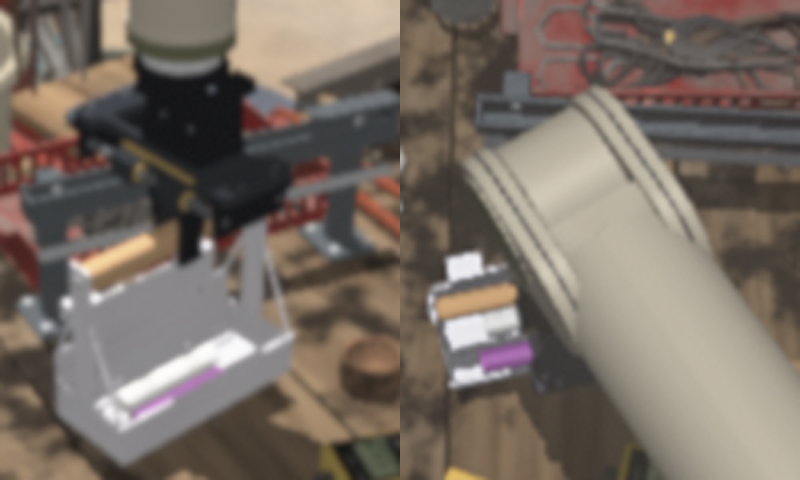

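The tray is held level and the rods are in it. Next: raise, square up to the rail, and stage in front of the lip.

```bash
python3 - <<'E'
from h import *
q=rail();T=lambda x,y,z:(*world(q,(x-43,y-3.3,z+41)),-2.62)
go(T(-40,30,202),T(-3,30,202))
print(T(-40,30,202))
E
```

```text
t 4.7 pos [0.4817 0.1669 0.1706] head 12.23 tilt [-6.e-04 -4.e-04 -1.e+00] w 0.0197 g 39.9 ft [-0.2 -0.  -6.1]
[-112.6   35.9  -72.4] 14.85
[-122.1   71.7  -72.4] 14.85
(np.float64(0.5407265520406377), np.float64(0.06442010715275107), np.float64(0.24299999999999997), -2.62)
```

```bash
python3 -m crank '[[[0,0,-18,0,-1],[0,0,-40,0,-1],[-10,3,-60,2,-1],[-22,7,-72,4,-1],[-36,11,-72,6,-1],[-50,16,-72,8,-1],[-64,20,-72,10,-1],[-78,25,-72,12,-1],[-92,29,-72,13.5,-1],[-104,33,-72,14.5,-1],[-111,35.5,-72,14.8,-1],[-112.5,36,-72.4,14.85,-1],[-112.5,36,-72.4,14.85,-1],[-112.5,36,-72.4,14.85,-1],[-112.5,36,-72.4,14.85,-1],[-112.5,36,-72.4,14.85,-1]]]' 40; python3 - <<'E'
from h import *
import cv2
q=rail();T=lambda x,y,z:(*world(q,(x-43,y-3.3,z+41)),-2.62)
go(T(-3,30,202),T(1.5,30,202))
a=cam('scene')['image'][:,:,::-1];b=cam('top')['image'][:,:,::-1]
f=lambda a:cv2.resize(a,(400,480),interpolation=cv2.INTER_CUBIC)
cv2.imwrite('pics/stage.png',np.hstack([f(a[90:240,210:335]),f(b[100:250,210:335])]))
E
```

```text
time: 6.3
ee_pos: [0.5409, 0.0652, 0.2436]
eef_rot: [0.723, 0.691, 0.0, 0.0]
ft_force: [-0.5, 0.0, -4.8]
width: 0.0195
grip_force: 39.9
t 6.3 pos [0.5409 0.0652 0.2436] head -2.57 tilt [ 2.e-04 -1.e-04 -1.e+00] w 0.0195 g 39.9 ft [-0.5  0.  -4.8]
[-0.8 36.9  0.6] 0.05
[-0.8 41.4  0.6] 0.05
```

View pics/stage.png

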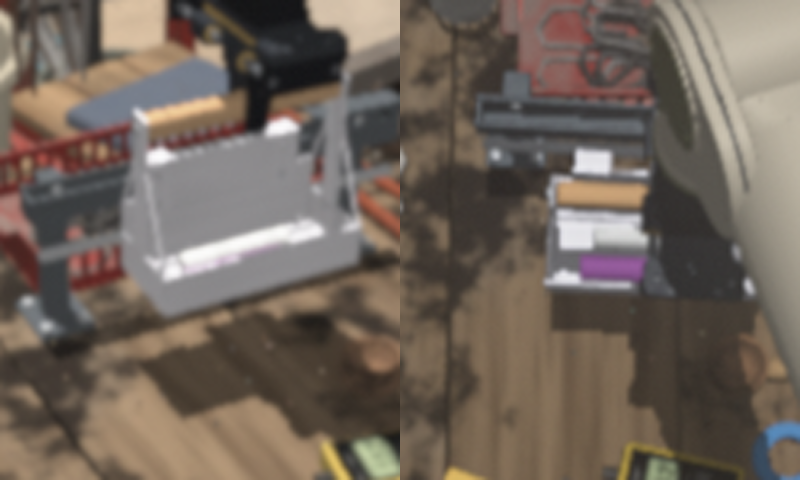

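The tray is parallel to the rail, with its left hook at about (592,160) in front of the lip. Creep forward to feel for the rub bar.

```bash
python3 -m crank '[[[-0.8,10,0.6,0,-1],[-0.8,20,0.6,0,-1],[-0.8,28,0.6,0,-1],[-0.8,34,0.6,0,-1],[-0.8,37,0.6,0,-1],[-0.8,37,0.6,0,-1],[-0.8,37,0.6,0,-1]]]'; python3 -m crank '[[[0,1,0,0,-1],[0,1,0,0,-1],[0,2,0,0,-1],[0,2,0,0,-1]]]';python3 -m crank '[[[0,1,0,0,-1],[0,1,0,0,-1],[0,2,0,0,-1],[0,2,0,0,-1]]]'
```

```text
time: 7.1
ee_pos: [0.5778, 0.0625, 0.2428]
eef_rot: [0.723, 0.691, -0.0, -0.0]
ft_force: [-0.7, 0.7, -6.5]
width: 0.0196
grip_force: 39.9
time: 7.5
ee_pos: [0.5798, 0.0623, 0.2429]
eef_rot: [0.723, 0.691, -0.0, -0.0]
ft_force: [-0.2, 0.7, -5.3]
width: 0.0194
grip_force: 39.9
time: 7.9
ee_pos: [0.5816, 0.0623, 0.2428]
eef_rot: [0.723, 0.691, -0.0, -0.0]
ft_force: [-3.7, 0.8, -2.8]
width: 0.0197
grip_force: 40.2
```

Contact with the rub bar occurs where the model predicts. Lower the tray.

```bash
python3 -m crank '[[[0,-0.5,0,0,-1],[0,-0.5,4,0,-1],[0,-0.5,8,0,-1],[0,-0.5,12,0,-1],[0,-0.5,16,0,-1],[0,-0.5,19,0,-1],[0,-0.5,19,0,-1]]]'; python3 -m crank '[[[0,0,3,0,-1],[0,0,6,0,-1],[0,0,9,0,-1],[0,0,12,0,-1],[0,0,14,0,-1],[0,0,14,0,-1]]]'
```

```text
time: 8.6
ee_pos: [0.5812, 0.0618, 0.2231]
eef_rot: [0.723, 0.691, -0.0, -0.0]
ft_force: [-3.2, -2.0, -7.8]
width: 0.0197
grip_force: 40.1
time: 9.2
ee_pos: [0.5813, 0.0621, 0.2093]
eef_rot: [0.723, 0.691, -0.0, -0.0]
ft_force: [-4.5, -0.4, -6.0]
width: 0.0198
grip_force: 40.2
```

```bash
python3 -m crank '[[[0,0,1,0,-1],[0,0,2,0,-1],[0,0,3,0,-1],[0,0,3,0,-1]]]'; python3 -m crank '[[[0,0,0.5,0,-1],[0,0,1,0,-1],[0,0,1,0,-1]]]'
```

```text
time: 9.6
ee_pos: [0.5814, 0.0622, 0.2069]
eef_rot: [0.723, 0.691, -0.0, -0.0]
ft_force: [-5.1, 0.2, -3.3]
width: 0.0197
grip_force: 40.2
time: 9.9
ee_pos: [0.5814, 0.062, 0.2066]
eef_rot: [0.723, 0.691, -0.0, 0.0]
ft_force: [-8.7, -0.6, 1.9]
width: 0.0198
grip_force: 40.2
```

```bash
python3 - <<'E'
from h import *
import cv2
q=rail();T=lambda x,y,z:(*world(q,(x-43,y-3.3,z+41)),-2.62)
s=r.read_state();M=R.from_euler('z',q[2]).as_matrix()
print('hook est in rail', M.T@(s['ee_pos']-[q[0],q[1],0])*1e3+[43,3.3,-41]); go()
a=cam('scene')['image'][:,:,::-1];b=cam('top')['image'][:,:,::-1]
f=lambda a:cv2.resize(a,(400,480),interpolation=cv2.INTER_CUBIC)
cv2.imwrite('pics/hung.png',np.hstack([f(a[90:240,210:335]),f(b[110:185,215:278])]))
E
```

```text
hook est in rail [  0.75674895  29.47536734 165.56381959]
t 9.9 pos [0.5814 0.062  0.2066] head -2.62 tilt [ 2.e-04 -5.e-04 -1.e+00] w 0.0198 g 40.2 ft [-8.7 -0.6  1.9]
```

View pics/hung.png

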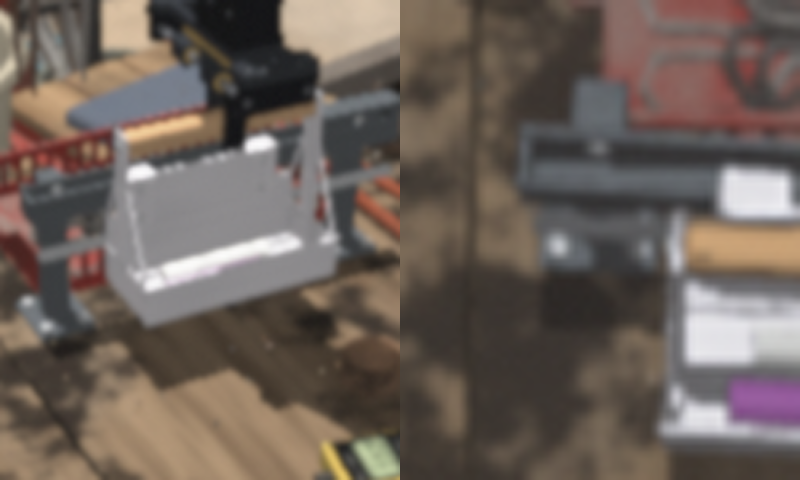

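Both hooks are down over the lip: the left web sits across it at (755,190) and the scene view agrees. Slide right.

```bash
python3 -m crank '[[[0,-0.4,-0.6,0,-1],[-5,-0.4,-0.6,0,-1],[-12,-0.4,-0.6,0,-1],[-22,-0.4,-0.6,0,-1],[-32,-0.4,-0.6,0,-1],[-42,-0.4,-0.6,0,-1],[-52,-0.4,-0.6,0,-1],[-60,-0.4,-0.6,0,-1],[-60,-0.4,-0.6,0,-1]]]'; python3 -m crank '[[[-7,0,0,0,-1],[-15,0,0,0,-1],[-24,0,0,0,-1],[-33,0,0,0,-1],[-42,0,0,0,-1],[-51,0,0,0,-1],[-60,0,0,0,-1],[-66,0,0,0,-1],[-68,0,0,0,-1],[-68,0,0,0,-1]]]'
```

```text
time: 10.9
ee_pos: [0.5785, 0.0028, 0.2069]
eef_rot: [0.723, 0.691, 0.001, -0.0]
ft_force: [-4.7, 3.4, -2.6]
width: 0.0194
grip_force: 40.2
time: 11.9
ee_pos: [0.5755, -0.0635, 0.2072]
eef_rot: [0.722, 0.692, 0.001, -0.001]
ft_force: [-6.4, 8.4, -0.7]
width: 0.0195
grip_force: 40.2
```

```bash
python3 -m crank '[[[-1,0,0,0,-1],[-2,0,0,0,-1],[-4,0,0,0,-1],[-4,0,0,0,-1],[-4,0,0,0,-1]]]'; python3 - <<'E'
from h import *
q=rail();s=r.read_state();M=R.from_euler('z',q[2]).as_matrix()
print('hook est in rail', M.T@(s['ee_pos']-[q[0],q[1],0])*1e3+[43,3.3,-41]); go()
E
```

```text
time: 12.4
ee_pos: [0.5753, -0.0663, 0.2074]
eef_rot: [0.722, 0.692, 0.002, -0.001]
ft_force: [-7.4, 10.5, 2.2]
width: 0.0196
grip_force: 40.2
hook est in rail [  0.56918917 -99.0449748  166.4126783 ]
t 12.4 pos [ 0.5753 -0.0663  0.2074] head -2.42 tilt [ 0.001   0.0035 -1.    ] w 0.0196 g 40.2 ft [-7.4 10.5  2.2]
```

```bash
python3 -m crank '[[[-1,0,-0.3,0,-1],[-2,0,-0.3,0,-1],[-3,0,-0.3,0,-1],[-4,0,-0.3,0,-1],[-4,0,-0.3,0,-1],[-4,0,-0.3,0,-1]]]'; python3 -m crank '[[[-1,0,0,0,-1],[-2,0,0,0,-1],[-3,0,0,0,-1],[-3,0,0,0,-1],[-3,0,0,0,-1]]]'; python3 - <<'E'
from h import *
q=rail();s=r.read_state();M=R.from_euler('z',q[2]).as_matrix()
print('hook est in rail', M.T@(s['ee_pos']-[q[0],q[1],0])*1e3+[43,3.3,-41]); go()
E
```

```text
time: 13.0
ee_pos: [0.5751, -0.071, 0.2074]
eef_rot: [0.722, 0.692, 0.001, -0.001]
ft_force: [-5.9, 8.0, -0.5]
width: 0.0195
grip_force: 40.2
time: 13.5
ee_pos: [0.575, -0.0739, 0.2074]
eef_rot: [0.722, 0.692, 0.001, -0.001]
ft_force: [-6.1, 8.7, 0.3]
width: 0.0198
grip_force: 40.2
hook est in rail [   0.56749123 -106.64096959  166.43949046]
t 13.5 pos [ 0.575  -0.0739  0.2074] head -2.45 tilt [ 8.0e-04  2.9e-03 -1.0e+00] w 0.0198 g 40.2 ft [-6.1  8.7  0.3]
```

```bash
python3 -m crank '[[[-1,0,0,0,-1],[-2,0,0,0,-1],[-2,0,0,0,-1],[-2,0,0,0,-1]]]';  python3 -m crank '[[[-1,0,0,0,-1],[-2,0,0,0,-1],[-2,0,0,0,-1],[-2,0,0,0,-1]]]'; python3 - <<'E'
from h import *
import cv2
q=rail();s=r.read_state();M=R.from_euler('z',q[2]).as_matrix()
print('hook est in rail', M.T@(s['ee_pos']-[q[0],q[1],0])*1e3+[43,3.3,-41]); go()
a=cam('scene')['image'][:,:,::-1];b=cam('top')['image'][:,:,::-1]
f=lambda a:cv2.resize(a,(400,480),interpolation=cv2.INTER_CUBIC)
cv2.imwrite('pics/stop.png',np.hstack([f(a[100:220,245:345]),f(b[120:216,260:340])]))
E
```

```text
time: 13.9
ee_pos: [0.5748, -0.075, 0.2075]
eef_rot: [0.722, 0.692, 0.002, -0.001]
ft_force: [-7.1, 11.8, 2.2]
width: 0.0197
grip_force: 40.2
time: 14.3
ee_pos: [0.5746, -0.0755, 0.2077]
eef_rot: [0.721, 0.693, 0.002, -0.002]
ft_force: [-9.6, 14.9, 3.6]
width: 0.0196
grip_force: 40.2
hook est in rail [   0.2613135  -108.23107895  166.73889565]
t 14.3 pos [ 0.5746 -0.0755  0.2077] head -2.31 tilt [ 3.0e-04  5.3e-03 -1.0e+00] w 0.0196 g 40.2 ft [-9.6 14.9  3.6]
```

View pics/stop.png

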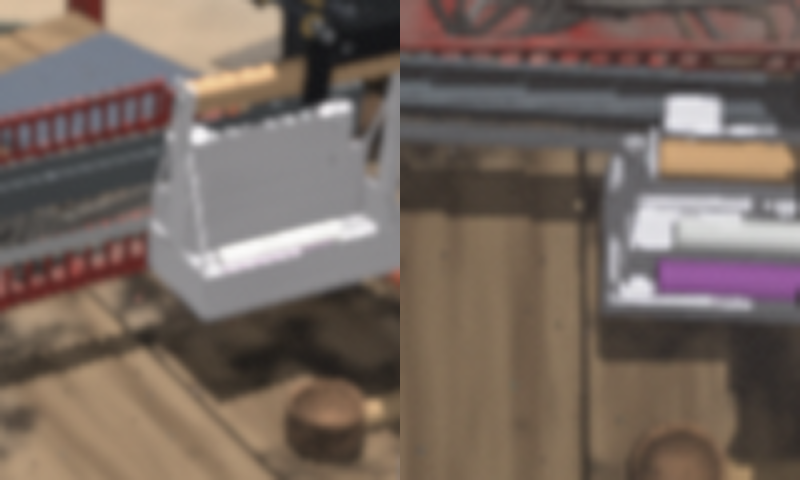

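Forces rise while the tool stops advancing, so the tray is on the stop, with the left hook on the lip at (690,110) and both rods in the tray. Unload, release and retreat upward.

```bash
python3 -m crank '[[[1,-0.5,0,0,-1],[2,-1,0.3,0,-1],[3,-1,0.3,0,-1],[3,-1,0.3,0,-1]]]' 15; python3 -m crank '[[[0,0,0,0,-0.3],[0,0,0,0,-0.2],[0,0,0,0,-0.1],[0,0,0,0,0],[0,0,0,0,0.1],[0,0,0,0,0.1],[0,0,0,0,0.1],[0,0,-5,0,0.1],[0,0,-15,0,0.1],[0,0,-35,0,0.1],[0,0,-60,0,0.1],[0,0,-90,0,0.1],[0,0,-110,0,0.1],[0,0,-110,0,0.1]]]'; python3 -m crank '[[[0,-40,0,0,0.1],[0,-80,0,0,0.1],[50,-110,0,0,0.1],[100,-110,0,0,0.1],[150,-110,0,0,0.1],[200,-110,0,0,0.1],[250,-110,0,0,0.1],[250,-110,0,0,0.1],[250,-110,0,0,0.1]]]'; python3 - <<'E'
from h import *
import cv2
go()
a=cam('scene')['image'][:,:,::-1];b=cam('top')['image'][:,:,::-1]
f=lambda a:cv2.resize(a,(400,480),interpolation=cv2.INTER_CUBIC)
cv2.imwrite('pics/end.png',np.hstack([f(a[100:220,245:345]),f(b[120:234,285:380])]))
q=rail()
for y in(-26,-26-160):print((proj('top',world(q,(0,y,169)))[0]).round(1))
E
```

```text
time: 14.8
ee_pos: [0.5749, -0.0754, 0.2076]
eef_rot: [0.722, 0.692, 0.002, 0.0]
ft_force: [-3.6, 7.1, 1.7]
width: 0.0197
grip_force: 15.0
time: 16.2
ee_pos: [0.5749, -0.0773, 0.3204]
eef_rot: [0.723, 0.691, 0.002, 0.002]
ft_force: [-0.7, 0.1, -0.6]
width: 0.0482
grip_force: 0.0
time: 17.1
ee_pos: [0.4745, 0.179, 0.3162]
eef_rot: [0.722, 0.692, -0.0, -0.0]
ft_force: [1.2, -0.2, -0.3]
width: 0.048
grip_force: 0.0
t 17.1 pos [0.4745 0.179  0.3162] head -2.38 tilt [-7.e-04  5.e-04 -1.e+00] w 0.048 g 0.0 ft [ 1.2 -0.2 -0.3]
[312.8 142.7]
[368.8 145.8]
```

View pics/end.png

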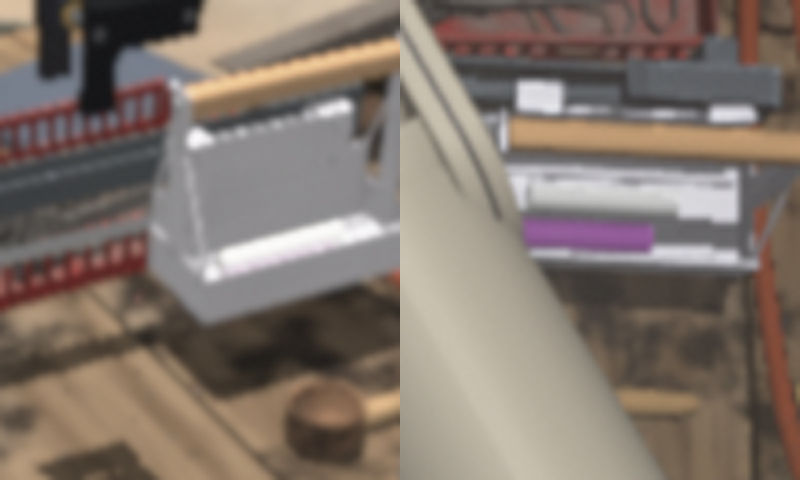

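The tray hangs with its right hook under the hood. The hook edges at native u≈312 and 369 match the home prediction of 312.8 and 368.8, the rods are in the tray, and the robot is clear.

```bash
python3 -c "
from bench import r
print(r.close_job())"
```

```text
the job is handed in; nothing more can be done
None
```

The tray is hung on the rail, slid right against the end stop and released, with both rods still in it; I handed the job in at about 17 s of the 48 s allowed, but no verdict came back.

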